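# Count two boxes on the counting scale

## Task

On the counting scale, press the large round key to wake it, then the long bar key to take the box on the pan as the sample; then lay the identical box from the desk squarely on top of that box, edges flush, without dropping it, let go, and press the square key to store the count. Press each key right down, one at a time, and let it spring back; never press the small round key, press the square key only once the pile is made and the bar key never after that. Leave the pile neat on the pan and the chess rook and tape roll where they stand.

Things in the scene. Friction and masses are not known exactly. Their poses are not given: they have to be found in the camera images.
- scale: Counting scale, fixed to the desk: grey case 250 mm deep (its x) by 220 mm wide (its y), deck 36 mm high, keys and a narrow display along the front, a flat steel weighing pan behind them. Origin: centre of its underside; +x points from the keys to the pan. The key row is at x = -90 mm.
- pan_centre (a point): Centre of the top face of the steel pan, 50 mm above the desk; pan 150 mm (scale x) by 200 mm (scale y), no rim; axes as the scale's.
- pan_box: Flat cardboard box lying loose on the pan, 56 mm (its x) by 90 mm (its y) by 24 mm high, 0.08 to 0.17 kg; origin: centre of its underside.
- desk_box: Identical flat cardboard box, 56 (x) x 90 (y) x 24 mm, lying on the desk to the right of the scale; origin: centre of its underside. Grasp across its 56 mm width.
- rook: Bystander: white printed chess rook, 74 mm across and 67 mm high, standing beyond the desk box; origin: centre of its underside.
- tape: Bystander: tape roll, 100 mm across and 25 mm high, near the desk's front edge; origin: centre of its underside.
- wake_top (a point): The wake spring key of the counting scale: large and round, 28 mm across. This point is the middle of its top face, about 52 mm above the desk when up; all four keys are off-white, 50 mm apart in one row along the scale's front edge, in any order, each proud of its 42 x 44 mm flat black bezel by 14 mm (8 mm when pressed).
- wake_key (a joint): Travel of the wake key: 0 up, 0.006 m fully down (springs back; about 1.5 N to start, 4 N at the bottom).
- sample_top (a point): The sample spring key of the counting scale: a long bar, 38 mm along the row and 14 mm fore and aft. This point is the middle of its top face, about 52 mm above the desk when up; all four keys are off-white, 50 mm apart in one row along the scale's front edge, in any order, each proud of its 42 x 44 mm flat black bezel by 14 mm (8 mm when pressed).
- sample_key (a joint): Travel of the sample key: 0 up, 0.006 m fully down (springs back; about 1.5 N to start, 4 N at the bottom).
- store_top (a point): The store spring key of the counting scale: square, 26 x 26 mm. This point is the middle of its top face, about 52 mm above the desk when up; all four keys are off-white, 50 mm apart in one row along the scale's front edge, in any order, each proud of its 42 x 44 mm flat black bezel by 14 mm (8 mm when pressed).
- store_key (a joint): Travel of the store key: 0 up, 0.006 m fully down (springs back; about 1.5 N to start, 4 N at the bottom).
- clear_top (a point): The clear spring key of the counting scale: small and round, 14 mm across. This point is the middle of its top face, about 52 mm above the desk when up; all four keys are off-white, 50 mm apart in one row along the scale's front edge, in any order, each proud of its 42 x 44 mm flat black bezel by 14 mm (8 mm when pressed).
- clear_key (a joint): Travel of the clear key: 0 up, 0.006 m fully down (springs back; about 1.5 N to start, 4 N at the bottom).

How it is judged:
By the outcome, as a careful person would: the job done as asked, in the order asked, and still so for the second after the job is handed in, with the robot touching nothing.
It also fails if it takes over 61 s, if anything falls off the work surface, if the arm or the gripper's body presses on something with over 40 N, if the wrist force passes 120 N, or if a joint passes its speed limit or range.

## Robot

A 6-joint arm with a two-finger parallel gripper is mounted at the origin on a cart in front of the work surface, level with it; the furniture and walls round the work are solid. World frame = base frame: x ahead of the robot, y to its left, z up, the work surface at z = 0. Lengths are in m, angles in rad, forces in N, time in s.
With the tool pointing down it reaches from about 0.225 to 0.875 m from the base axis. Payload 3.4 kg.
Tool frame: the origin (TCP) lies midway between the tips of the shut fingers; the grasp point (between the pads) lies 19 mm behind it; z points along the fingers, y is the line along which they close (so a half turn about z gives the same grasp; the last joint's range is limited). The gripper opens to 85 mm and grips with 20 to 120 N. Pads are 22 mm wide; open, the fingers measure 114 mm over their backs; the gripper's body (76 mm by 85 mm) begins 54 mm behind the grasp point. The pads swing forward as they close: fully open they stand 13 mm farther back than shut.
Start: joints at [-1.38, 0.276, 1.505, -0, 1.361, -0.121], TCP at [0.176, -0.547, 0.231] pointing down, gripper open.
Joint ranges: [-2.89, 2.89], [-0.75, 2.08], [0.22, 2.7], [-1.18, 4.32], [0.11, 2.71], [-2.7, 2.7]. Speed limits (rad/s): [2.57, 2.57, 3.14, 3.14, 3.14, 3.14].

## Interface

Orientations are given as a unit quaternion [w, x, y, z].
In Python, from cell import sense, get_image, camera_model, close_job gives the robot as it stands.
- The arm moves only by the shell command python3 -m pendant 'ROWS'. ROWS is JSON, a list of rows, each a list of 7 numbers: the turn, a rotation vector about the tool's x, y, z in units of 5 degrees (1.0 is 5 degrees), then the shift along the tool's x, y, z in units of 25 mm (1.0 is 25 mm), then the opening, from 0 (shut) to 1 (fully open). A call has 1 to 8 rows; each row shifts and turns the commanded pose from where the row before left it, along the tool's axes as they then stand; what a row does not reach is not made up. A row lasts 1/8 s, in which the tool goes at most 62.5 mm and 10.7 degrees, less where a joint would pass 70% of its speed; a pose out of reach is approached as far as the arm can. A call is refused whole if a number of a shift passes 1 or a number of a turn 1, either way. A call with a gripper value outside its range is refused whole. The fingers move at their own pace and stop on an object; the grip force is fixed at half the most. Time passes only in rows, so rows that do not move let the fingers close. It gives the time, the measured TCP pose, the force, the opening and the grip force at its end, in the units of the state.
- sense(): the state, without advancing time (a new reading comes with each control period).
- get_image(name): name is "scene" or "side" or "wrist"; returns the picture (400x640x3 uint8, red, green, blue); there is no depth.
- camera_model(name): a dict with "vfov" (degrees; the focal length in pixels is half the picture's height over the tangent of half this angle, whatever the lens; pixels are square), "cx", "cy" (the principal point, pixels), "rvec" (rotation vector, rad) and "tvec" (3), from world to camera coordinates, as OpenCV has them; the wrist camera has in their place "tool_from_camera" (4x4, takes a point from camera to tool coordinates, whose origin is the TCP and whose axes are the flange's). Camera axes: x right, y down, z forward; pixel columns grow to the right and rows downward; lengths in m; the calibration is good to about 2 mm. The wrist camera is an equidistant fisheye: a pixel r from the principal point sees the ray r / f radians off the axis. A picture is of the moment at which its call begins: read the wrist's pose just before it. camera_model takes no time and is no camera call.
- close_job(): hands the job in; it is judged then, once.
The state is a dict: "t": time; "qpos": joint angles; "joint_velocities": joint speeds; "tau": joint torques, N m; "tcp_pos": TCP position; "eef_rot": TCP orientation; "wrist_force": force on the tool from outside, world axes, zero at the start; "wrist_torque": the same for the moment, N m; "opening": opening from 0.0 (shut) to 1.0 (fully open); "grip_force": force on a finger pad.
Only numpy, scipy, OpenCV 4.12 (cv2) and the standard library are available. Lean on these libraries where they do the work, as an engineer would, in place of code of your own. Each camera call takes 0.05 s, during which the arm holds its last target. There are 200 camera calls.

## Working session

There is one attempt and no reset: what is moved stays moved. The work goes in short steps, Python scripts to look and compute and a shell command to move; the robot and the scene stay as the last step left them, time stands still between calls to the robot, and variables do not carry over. Pictures are saved under pics/ and viewed, at most 12 in all, crops included, and the job is handed in when it is done.

```bash
mkdir -p pics; python3 - <<'E'
from cell import *
import cv2,numpy as np
s=sense();print(s)
for n in ("scene","side","wrist"):
    im=get_image(n);cv2.imwrite(f"pics/{n}0.png",im[:,:,::-1]);print(n,camera_model(n))
E
```

```text
{'t': 0.0, 'qpos': array([-1.38002106e+00,  2.76597145e-01,  1.50615709e+00, -1.50934806e-05,
        1.36069491e+00, -1.20987526e-01]), 'joint_velocities': array([ 2.03830314e-03, -9.53073363e-05, -1.04756252e-03,  1.26984066e-03,
       -8.29669911e-04, -4.43197543e-04]), 'tau': array([-1.48771753e-03, -4.16775656e+01, -2.45804965e+01, -3.56933442e-04,
        1.09767247e-02, -1.25025664e-05]), 'tcp_pos': array([ 0.17626722, -0.54674924,  0.23042894]), 'eef_rot': array([-9.27423996e-04,  9.87874406e-01,  1.55252365e-01, -3.97583707e-05]), 'wrist_force': array([0.33781994, 0.09135418, 0.18124861]), 'wrist_torque': array([ 0.03975621,  0.02314944, -0.01169319]), 'grip_force': 0.0, 'opening': 1.0009884939184381}
scene {'vfov': 44.62039524368758, 'cx': 318.1721485655716, 'cy': 190.58962568787382, 'rvec': array([ 1.25163751, -2.36000724,  0.86019955]), 'tvec': array([0.13818381, 0.45538806, 0.91926427])}
side {'vfov': 57.404048360227506, 'cx': 316.9876219238888, 'cy': 205.68949754918816, 'rvec': array([ 0.10910198,  2.82908157, -1.29046254]), 'tvec': array([0.51702104, 0.15908687, 0.77702078])}
wrist {'vfov': 65.70646984690485, 'cx': 320.0316593604098, 'cy': 197.92974339997807, 'tool_from_camera': array([[-1.51882138e-03, -9.51166596e-01, -3.08674262e-01,
         7.98276055e-02],
       [ 9.99998839e-01, -1.40609980e-03, -5.87624165e-04,
         4.83105387e-05],
       [ 1.24901658e-04, -3.08674796e-01,  9.51167627e-01,
        -1.42897528e-01],
       [ 0.00000000e+00,  0.00000000e+00,  0.00000000e+00,
         1.00000000e+00]])}
```

View pics/scene0.png

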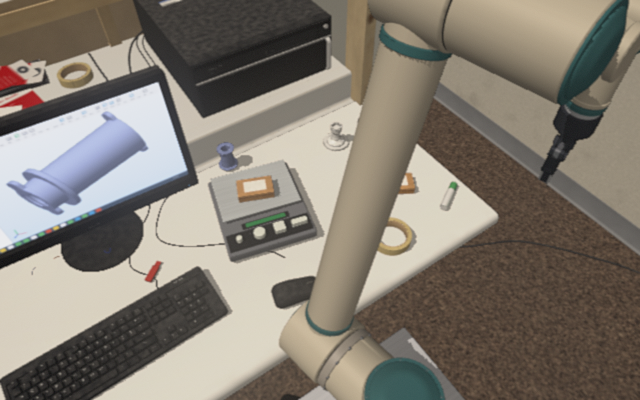

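View pics/side0.png

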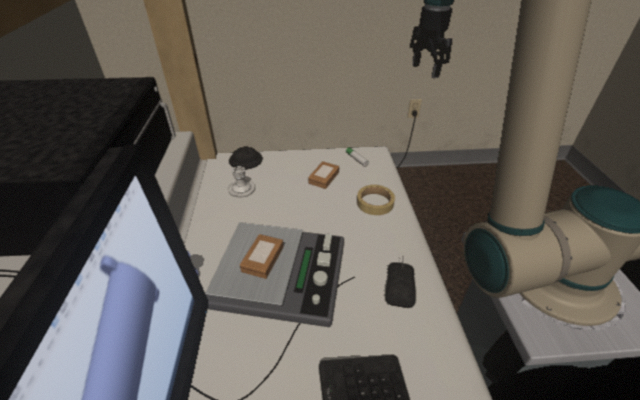

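View pics/wrist0.png

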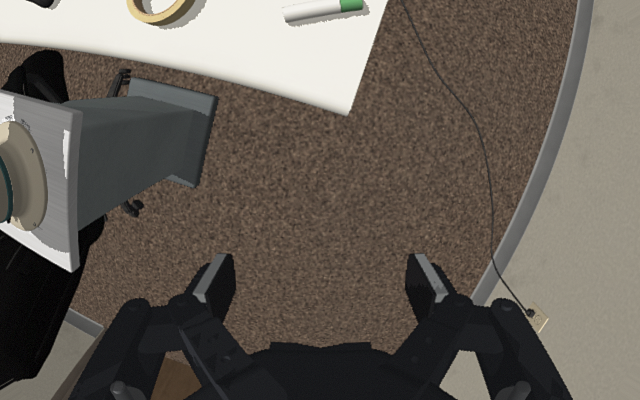

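The scene view shows the key row, from left: small round (240,238), large round (259,233), square (280,226) and bar (299,219). The pan box is at (257,188) and the desk box is partly hidden by the arm. The side view shows the pan box at (262,255), desk box at (323,174), rook at (241,182), tape at (375,199) and the keys at (316,299), (320,279), (324,259), (328,241).

```bash
cat > h.py <<'E'
from cell import *
import cv2,numpy as np
from scipy.spatial.transform import Rotation as R
def ray(name,px,st=None):
    m=camera_model(name);f=200/np.tan(np.radians(m['vfov']/2))
    u=(np.atleast_2d(px)-[m['cx'],m['cy']])/f
    if name=='wrist':
        r=np.linalg.norm(u,axis=1)[:,None]+1e-9
        d=np.c_[u/r*np.sin(r),np.cos(r)]
        q=st['eef_rot'];T=R.from_quat(np.r_[q[1:],q[0]]).as_matrix()
        C=m['tool_from_camera']
        return st['tcp_pos']+T@C[:3,3],d@C[:3,:3].T@T.T
    A=R.from_rotvec(m['rvec']).as_matrix()
    return -A.T@m['tvec'],np.c_[u,np.ones(len(u))]@A
def cast(name,px,z,st=None):
    o,d=ray(name,px,st);return (o+d*((z-o[2])/d[:,2])[:,None])
E
python3 - <<'E'
from h import *
np.set_printoptions(precision=4,suppress=True)
print(cast('scene',[(240,238),(259,233),(280,226),(299,219)],.052))
print(cast('side',[(316,299),(320,279),(324,259),(328,241)],.052))
for n in('scene','side'):
    im=cv2.imread(f'pics/{n}0.png');h=cv2.cvtColor(im,cv2.COLOR_BGR2HSV)
    m=cv2.inRange(h,(5,110,60),(18,255,255))
    m=cv2.morphologyEx(m,cv2.MORPH_CLOSE,np.ones((15,15)))
    for c in cv2.findContours(m,0,2)[0]:
        if cv2.contourArea(c)>150:
            x=cv2.minAreaRect(c);print(n,x)
            for z in(.012,.062):print(z,cast(n,[x[0]],z))
print('rook',cast('side',[(241,190)],.0),'tape',cast('side',[(375,201)],.012),cast('scene',[(395,236)],.012))
E
```

```text
[[ 0.5197  0.0385  0.052 ]
 [ 0.507  -0.0057  0.052 ]
 [ 0.4965 -0.0574  0.052 ]
 [ 0.4885 -0.1064  0.052 ]]
[[ 0.5235  0.0421  0.052 ]
 [ 0.5123 -0.0034  0.052 ]
 [ 0.4998 -0.0539  0.052 ]
 [ 0.4865 -0.1041  0.052 ]]
scene ((254.80923461914062, 188.26011657714844), (20.223608016967773, 34.97315216064453), 81.25383758544922)
0.012 [[ 0.6682 -0.0789  0.012 ]]
0.062 [[ 0.6274 -0.0625  0.062 ]]
scene ((406.5, 183.0), (18.0, 15.0), 90.0)
0.012 [[ 0.4541 -0.4241  0.012 ]]
0.062 [[ 0.4242 -0.3901  0.062 ]]
side ((260.95819091796875, 255.2161865234375), (28.220062255859375, 45.55705261230469), 27.64597511291504)
0.012 [[ 0.6356 -0.1101  0.012 ]]
0.062 [[ 0.6288 -0.0655  0.062 ]]
side ((323.1829528808594, 174.14634704589844), (18.89702606201172, 29.985363006591797), 38.65980911254883)
0.012 [[ 0.4697 -0.4048  0.012 ]]
0.062 [[ 0.4763 -0.3363  0.062 ]]
rook [[ 0.7018 -0.3649  0.    ]] tape [[ 0.345  -0.2754  0.012 ]] [[ 0.3379 -0.2877  0.012 ]]
```

```bash
python3 -m pendant '[[0,0,0,0.97,-0.83,0,0],[0,0,0,0.97,-0.83,0,0],[0,0,0,0.97,-0.83,0,0],[0,0,0,0.97,-0.83,0,0],[0,0,0,0.97,-0.83,0,0],[0,0,0,0.97,-0.83,0,0],[0,0,0,0.97,-0.83,0,0],[0,0,0,0.97,-0.83,0,0]]'; python3 -m pendant '[[0,0,0,0.97,-0.83,0,0],[0,0,0,0.97,-0.83,0,0],[0,0,0,0,0,0,0],[0,0,0,0,0,0,0]]'; python3 - <<'E'
from h import *
import pickle
s=sense();im=get_image('wrist');pickle.dump((s,im),open('w1.pkl','wb'));cv2.imwrite('pics/w1.png',im[:,:,::-1])
E
python3 -m pendant '[[0,0,0,0.97,-0.83,0,0],[0,0,0,0.97,-0.83,0,0],[0,0,0,0.97,-0.83,0,0],[0,0,0,0.97,-0.83,0,0],[0,0,0,0.97,-0.83,0,0],[0,0,0,0.97,-0.83,0,0],[0,0,0,0.5,-0.5,0,0],[0,0,0,0,0,0,0]]'; python3 - <<'E'
from h import *
import pickle
s=sense();im=get_image('wrist');pickle.dump((s,im),open('w2.pkl','wb'));cv2.imwrite('pics/w2.png',im[:,:,::-1])
E
```

```text
t: 1.15
tcp_pos: [0.3104, -0.3287, 0.2311]
eef_rot: [-0.0, 0.988, 0.155, -0.0]
wrist_force: [-0.4, 0.1, -0.1]
opening: 0.003
grip_force: 0.0
t: 1.65
tcp_pos: [0.3434, -0.2758, 0.2313]
eef_rot: [0.0, 0.988, 0.155, -0.0]
wrist_force: [-0.6, -0.4, -0.1]
opening: -0.0
grip_force: 0.0
t: 2.7
tcp_pos: [0.4522, -0.0968, 0.2311]
eef_rot: [0.0, 0.988, 0.156, -0.0]
wrist_force: [-0.8, 0.2, -0.8]
opening: -0.001
grip_force: 0.0
```

View pics/w1.png

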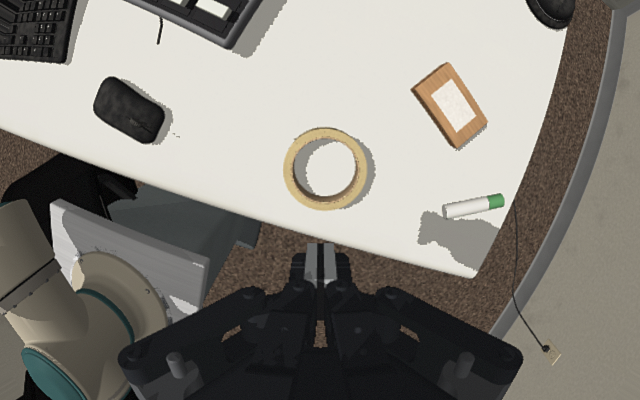

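View pics/w2.png

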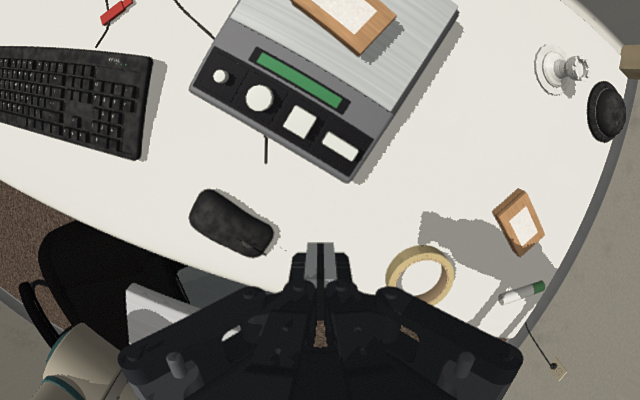

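The first wrist view shows the desk box at about (450,106) and the tape at (326,169). The second shows the keys: small round (220,76), wake (259,99), store (299,121), sample (340,146). The pan box is cut off at the top edge.

```bash
cat >> h.py <<'E'
def boxes(im,name,z,st):
    hsv=cv2.cvtColor(im,cv2.COLOR_RGB2HSV)
    m=cv2.inRange(hsv,(5,100,60),(18,255,255)); m=cv2.morphologyEx(m,cv2.MORPH_OPEN,np.ones((3,3)))
    out=[]
    for c in cv2.findContours(cv2.morphologyEx(m,cv2.MORPH_CLOSE,np.ones((5,5))),0,2)[0]:
        if cv2.contourArea(c)>800:
            # label centre: low-saturation pixels inside the hull
            k=np.zeros(m.shape,np.uint8);cv2.drawContours(k,[cv2.convexHull(c)],-1,255,-1)
            lab=cv2.erode(k,np.ones((9,9)))&cv2.inRange(hsv,(0,0,150),(180,70,255))
            cs=cv2.findContours(lab,0,2)[0]
            if not cs: continue
            l=max(cs,key=cv2.contourArea)
            p=cast(name,l[:,0],z,st)[:,:2]*1000
            r=cv2.minAreaRect(p.astype(np.float32))
            out.append((cv2.boundingRect(c),r))
    return out
E
python3 - <<'E'
from h import *
import pickle
np.set_printoptions(precision=4,suppress=True)
s,im=pickle.load(open('w1.pkl','rb'))
print(boxes(im,'wrist',.024,s))
s,im=pickle.load(open('w2.pkl','rb'))
print(boxes(im,'wrist',.074,s),boxes(im,'wrist',.024,s))
m=cv2.inRange(cv2.cvtColor(im,cv2.COLOR_RGB2HSV),(0,0,150),(180,60,255))
n,l,st,c=cv2.connectedComponentsWithStats(m)
P=[]
for i in range(n):
    if 100<st[i,4]<1500 and 200<c[i][0]<370 and 60<c[i][1]<170:
        p=cast('wrist',[c[i]],.052,s)[0];P.append(p);print(c[i],st[i,4],p)
P=np.array(P);d=P[-1]-P[0];print('row yaw of scale x',np.degrees(np.arctan2(d[1],d[0])))
q=R.from_quat(np.r_[s['eef_rot'][1:],s['eef_rot'][0]]).as_matrix()
for p in P: print(q.T@(p-s['tcp_pos'])/.025)
E
```

```text
[((412, 63, 75, 84), ((469.5566101074219, -401.7971496582031), (55.767459869384766, 34.62018585205078), 58.45700454711914))]
[((494, 190, 50, 66), ((477.6461486816406, -354.8739318847656), (48.066368103027344, 29.64080238342285), 58.41495895385742)), ((292, 0, 103, 55), ((627.1486206054688, -64.5973892211914), (54.07365417480469, 34.5673828125), 67.51078033447266))] [((494, 190, 50, 66), ((469.21771240234375, -401.97918701171875), (56.07786560058594, 34.581233978271484), 58.41497039794922)), ((292, 0, 103, 55), ((643.6386108398438, -63.32050704956055), (63.0864372253418, 40.32887268066406), 67.5108642578125))]
[218.8522  75.5304] 115 [0.5249 0.0384 0.052 ]
[258.4398  97.5908] 523 [ 0.513  -0.0102  0.052 ]
[299.2217 121.4039] 609 [ 0.5012 -0.0584  0.052 ]
[339.8043 146.1312] 465 [ 0.4893 -0.1066  0.052 ]
row yaw of scale x -103.8156598592508
[ 4.4345 -4.2549  7.162 ]
[ 3.3828 -2.5482  7.1628]
[ 2.3387 -0.8607  7.1636]
[1.2936 0.8259 7.1643]
```

```bash
python3 -m pendant '[[0,0,0,0.845,-0.637,0.9,0],[0,0,0,0.845,-0.637,0.9,0],[0,0,0,0.845,-0.637,0.9,0],[0,0,0,0.845,-0.637,0.9,0],[0,0,0,0,0,1,0],[0,0,0,0,0,1,0],[0,0,0,0,0,0.9,0],[0,0,0,0,0,0,0]]'; python3 -m pendant '[[0,0,0,0,0,0.3,0],[0,0,0,0,0,0.3,0],[0,0,0,0,0,0.3,0],[0,0,0,0,0,0.1,0],[0,0,0,0,0,0,0],[0,0,0,0,0,0,0]]'; python3 -c "
from h import *
cv2.imwrite('pics/w3.png',get_image('wrist')[60:360,160:480,::-1]);print(sense()['wrist_force'])"
```

```text
t: 3.75
tcp_pos: [0.5112, -0.0112, 0.0673]
eef_rot: [-0.0, 0.988, 0.155, -0.002]
wrist_force: [0.2, 0.0, -0.3]
opening: 0.004
grip_force: 0.0
t: 4.5
tcp_pos: [0.5134, -0.0104, 0.0458]
eef_rot: [0.001, 0.988, 0.156, 0.001]
wrist_force: [-3.3, -0.9, 14.7]
opening: 0.002
grip_force: 7.6
[-3.57343501 -0.690828   14.58496545]
```

View pics/w3.png

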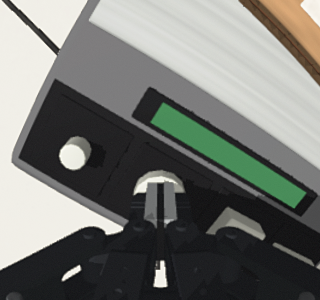

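The fingertips sit on the large round key at crop (160,190), with force 14.6 N and tip at z = 0.0458, so the key is fully down. Next is the bar key.

```bash
python3 -m pendant '[[0,0,0,0,0,-0.6,0],[0,0,0,0,0,-0.7,0],[0,0,0,-0.522,0.843,0,0],[0,0,0,-0.522,0.843,0,0],[0,0,0,-0.522,0.843,0,0],[0,0,0,-0.522,0.843,0,0],[0,0,0,0,0,0,0],[0,0,0,0,0,0.4,0]]'; python3 -m pendant '[[0,0,0,0,0,0.3,0],[0,0,0,0,0,0.3,0],[0,0,0,0,0,0.25,0],[0,0,0,0,0,0.05,0],[0,0,0,0,0,0,0],[0,0,0,0,0,0,0]]'; python3 -c "
from h import *
s=sense();print(s['wrist_force'],s['tcp_pos'])"
```

```text
t: 5.55
tcp_pos: [0.4896, -0.106, 0.0666]
eef_rot: [0.0, 0.988, 0.155, 0.001]
wrist_force: [-0.6, 0.4, -0.2]
opening: 0.002
grip_force: 0.0
t: 6.3
tcp_pos: [0.4888, -0.1055, 0.0457]
eef_rot: [-0.0, 0.988, 0.155, 0.0]
wrist_force: [-5.0, 4.1, 19.5]
opening: 0.002
grip_force: 9.7
[-5.02648739  4.14868936 19.50989458] [ 0.48884401 -0.10549491  0.04573321]
```

Fully down (19.5 N). Now I lift and look straight at the pan box.

```bash
python3 -m pendant '[[0,0,0,0,0,-0.6,0],[0,0,0,0,0,-1,0],[0,0,0,0.6,0,-1,0],[0,0,0,0.6,0,-1,0],[0,0,0,0.6,0,-1,0],[0,0,0,0.6,0,-1,0],[0,0,0,0.6,0,-1,0],[0,0,0,0,0,0,0]]'; python3 -m pendant '[[0,0,0,0,0,0,1],[0,0,0,0,0,0,1]]'; python3 - <<'E'
from h import *
import pickle
s=sense();im=get_image('wrist');pickle.dump((s,im),open('w4.pkl','wb'));cv2.imwrite('pics/w4.png',im[:,:,::-1])
print(boxes(im,'wrist',.074,s))
print(boxes(im,'wrist',.024,s))
E
```

```text
t: 7.3
tcp_pos: [0.5623, -0.0832, 0.2101]
eef_rot: [0.001, 0.988, 0.156, 0.002]
wrist_force: [-0.2, -0.0, -0.5]
opening: -0.007
grip_force: 0.0
t: 7.55
tcp_pos: [0.5589, -0.0831, 0.2072]
eef_rot: [-0.001, 0.988, 0.155, -0.002]
wrist_force: [-0.4, 0.6, 0.0]
opening: 0.42
grip_force: 0.0
[((475, 263, 50, 58), ((495.37725830078125, -336.60858154296875), (25.889131546020508, 17.458866119384766), 57.73985290527344)), ((267, 57, 113, 107), ((627.2015991210938, -63.751739501953125), (55.76066970825195, 34.780879974365234), 67.1727294921875))]
[((475, 263, 50, 58), ((470.0122375488281, -386.9532165527344), (30.58087730407715, 20.622802734375), 57.73995590209961)), ((267, 57, 113, 107), ((625.7261962890625, -64.64851379394531), (65.8657455444336, 41.08391571044922), 67.17271423339844))]
```

View pics/w4.png

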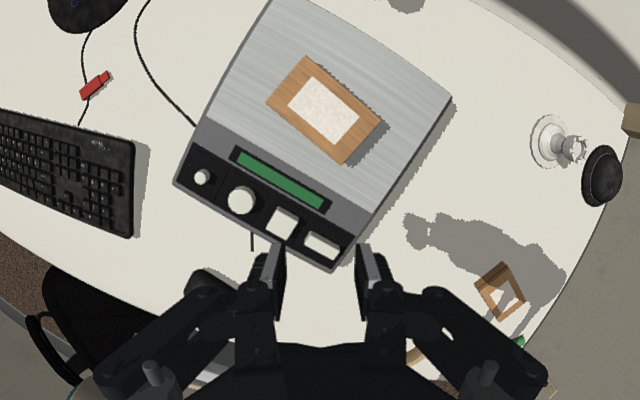

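The pan box label is at about (323,110) with the whole box in view and nearly straight below the camera, so its outline is the top face. I'll check the label against the outline.

```bash
python3 - <<'E'
from h import *
import pickle
for f,z,b in(('w4',.074,(250,40,400,180)),('w1',.024,(400,50,500,160))):
    s,im=pickle.load(open(f+'.pkl','rb'));hsv=cv2.cvtColor(im,cv2.COLOR_RGB2HSV)
    m=cv2.inRange(hsv,(5,100,60),(18,255,255));k=np.zeros_like(m);k[b[1]:b[3],b[0]:b[2]]=255;m&=k
    for v in (60,120,150):
        mm=m&cv2.inRange(hsv[:,:,2],v,255)
        mm=cv2.morphologyEx(mm,cv2.MORPH_OPEN,np.ones((3,3)))
        p=cv2.findNonZero(mm)[:,0]
        print(f,v,cv2.minAreaRect((cast('wrist',p,z,s)[:,:2]*1000).astype(np.float32)))
    print(ray('wrist',[(0,0)],s)[0])
E
```

```text
w4 60 ((627.3101806640625, -63.76953887939453), (88.76847839355469, 55.00560760498047), 67.2559814453125)
w4 120 ((627.3101806640625, -63.76953887939453), (88.76847839355469, 55.00560760498047), 67.2559814453125)
w4 150 ((627.3050537109375, -63.55127716064453), (88.38494110107422, 54.781288146972656), 67.31307983398438)
[ 0.63534315 -0.05880344  0.34990329]
w1 60 ((468.0328063964844, -398.6981506347656), (91.57757568359375, 59.07664108276367), 58.46754455566406)
w1 120 ((469.5133972167969, -400.02783203125), (90.8555908203125, 55.154266357421875), 58.480037689208984)
w1 150 ((469.2882385253906, -400.8275451660156), (89.36825561523438, 54.90084457397461), 58.13274002075195)
[ 0.41939281 -0.2512249   0.37410228]
```

```bash
cat >> h.py <<'E'
def go(tgt,yaw=None):
    s=sense();q=s['eef_rot'];T=R.from_quat(np.r_[q[1:],q[0]]).as_matrix()
    y=np.degrees(np.arctan2(T[1,0],T[0,0]))
    print('pos',s['tcp_pos'].round(4),'yaw',y.round(2),'tilt z',T[:,2].round(4),'shift',(T.T@(np.array(tgt)-s['tcp_pos'])/.025).round(3),'turn z',None if yaw is None else round((y-yaw)/5,3),'q6',s['qpos'][5].round(2),'F',s['wrist_force'].round(1),'open',round(s['opening'],3))
E
python3 -m pendant '[[0,0,-1,0,0,0,1],[0,0,-1,0,0,0,1],[0,0,-1,0,0,0,1],[0,0,-1,0,0,0,1],[0,0,-1,0,0,0,1],[0,0,-1,0,0,0,1],[0,0,-1,0,0,0,1],[0,0,-1,0,0,0,1]]' >/dev/null; python3 -m pendant '[[0,0,-0.1,0,0,0,1],[0,0,0,0,0,0,1]]'; python3 -c "
from h import *
go((.4695,-.4018,.17),58.4)"
```

```text
t: 8.85
tcp_pos: [0.56, -0.0833, 0.2084]
eef_rot: [-0.0, 0.873, 0.487, -0.0]
wrist_force: [-0.3, 0.1, 0.1]
opening: 1.002
grip_force: 0.0
pos [ 0.56   -0.0833  0.2084] yaw 58.29 tilt z [-7.e-04  1.e-04 -1.e+00] shift [-12.74    3.618   1.539] turn z -0.022 q6 0.28 F [-0.3  0.1  0.1] open 1.002
```

```bash
python3 -m pendant '[[0,0,0,-0.98,0.278,0.1,1],[0,0,0,-0.98,0.278,0.1,1],[0,0,0,-0.98,0.278,0.1,1],[0,0,0,-0.98,0.278,0.1,1],[0,0,0,-0.98,0.278,0.1,1],[0,0,0,-0.98,0.278,0.1,1],[0,0,0,-0.98,0.278,0.1,1],[0,0,0,-0.98,0.278,0.1,1]]' >/dev/null; python3 -m pendant '[[0,0,0,-0.98,0.278,0.1,1],[0,0,0,-0.98,0.278,0.1,1],[0,0,0,-0.98,0.278,0.1,1],[0,0,0,-0.98,0.278,0.1,1],[0,0,0,-0.98,0.278,0.1,1],[0,0,0,0,0,0,1],[0,0,0,0,0,0,1]]' ; python3 - <<'E'
from h import *
import pickle
s=sense();im=get_image('wrist');pickle.dump((s,im),open('w5.pkl','wb'));cv2.imwrite('pics/w5.png',im[:,:,::-1])
print(boxes(im,'wrist',.024,s))
go((.4695,-.4018,.004),58.4)
E
```

```text
t: 10.72
tcp_pos: [0.4702, -0.4015, 0.1762]
eef_rot: [-0.0, 0.873, 0.487, 0.0]
wrist_force: [0.5, 0.0, -0.9]
opening: 1.002
grip_force: 0.0
[((291, 136, 57, 89), ((469.4793395996094, -401.7737121582031), (54.766056060791016, 34.38267135620117), 57.571388244628906))]
pos [ 0.4703 -0.4012  0.1763] yaw 58.37 tilt z [ 1.e-04  7.e-04 -1.e+00] shift [-0.04  -0.013  6.891] turn z -0.006 q6 -0.27 F [ 0.2 -0.   0.5] open 1.0
```

View pics/w5.png

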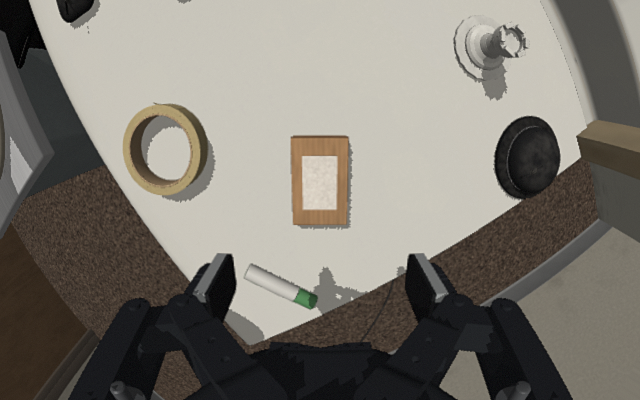

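The box lies square between the fingers at about (320,181), aligned with the tool. The new fit agrees with the earlier ones, so I descend and grasp.

```bash
python3 -m pendant '[[0,0,0,-0.04,-0.013,0.9,1],[0,0,0,0,0,1,1],[0,0,0,0,0,1,1],[0,0,0,0,0,1,1],[0,0,0,0,0,1,1],[0,0,0,0,0,1,1],[0,0,0,0,0,0.6,1],[0,0,0,0,0,0.35,1]]' ; python3 -m pendant '[[0,0,0,0,0,0,1],[0,0,0,0,0,0,0.5],[0,0,0,0,0,0,0.3],[0,0,0,0,0,0,0.3],[0,0,0,0,0,0,0.3],[0,0,0,0,0,0,0.3]]';python3 -c "
from h import *
go((.4695,-.4018,.004),58.4)"
```

```text
t: 11.78
tcp_pos: [0.4696, -0.402, 0.0046]
eef_rot: [-0.0, 0.873, 0.488, -0.0]
wrist_force: [-0.5, -0.2, -0.0]
opening: 1.0
grip_force: 0.0
t: 12.52
tcp_pos: [0.4701, -0.4032, 0.0064]
eef_rot: [0.001, 0.873, 0.488, 0.0]
wrist_force: [-0.2, 0.0, 6.3]
opening: 0.64
grip_force: 65.8
pos [ 0.4701 -0.4032  0.0064] yaw 58.36 tilt z [ 0.0017 -0.0018 -1.    ] shift [ 0.036 -0.049  0.094] turn z -0.008 q6 -0.27 F [-0.2  0.   6.3] open 0.64
```

The fingertips brushed the desk (6 N) on closing, so I'll regrip about 5 mm higher and then lift.

```bash
python3 -m pendant '[[0,0,0,0,0,0,0.85],[0,0,0,0,0,-0.1,0.85],[0,0,0,0,0,-0.1,0.85],[0,0,0,0,0,0,0.3],[0,0,0,0,0,0,0.3],[0,0,0,0,0,0,0.3],[0,0,0,0,0,0,0.3]]';python3 -m pendant '[[0,0,0,0,0,-0.2,0.3],[0,0,0,0,0,-0.6,0.3],[0,0,0,0,0,-1,0.3],[0,0,0,0,0,-1,0.3],[0,0,0,0,0,-1,0.3],[0,0,0,0,0,-1,0.3],[0,0,0,0,0,-1,0.3],[0,0,0,0,0,0,0.3]]';python3 -c "
from h import *
import pickle
go((.6272,-.0637,.16),67.2)
s=sense();im=get_image('wrist');pickle.dump((s,im),open('w6.pkl','wb'));cv2.imwrite('pics/w6.png',im[:,:,::-1])"
```

```text
t: 13.4
tcp_pos: [0.4698, -0.4029, 0.0108]
eef_rot: [0.001, 0.873, 0.488, 0.0]
wrist_force: [-0.2, 0.5, 6.3]
opening: 0.631
grip_force: 64.6
t: 14.4
tcp_pos: [0.4704, -0.4036, 0.1577]
eef_rot: [0.003, 0.873, 0.488, 0.001]
wrist_force: [1.2, -0.1, -1.3]
opening: 0.635
grip_force: 63.9
pos [ 0.4704 -0.4036  0.1577] yaw 58.36 tilt z [ 0.0037 -0.004  -1.    ] shift [14.863 -1.791 -0.122] turn z -1.767 q6 -0.27 F [ 1.2 -0.1 -1.3] open 0.635
```

View pics/w6.png

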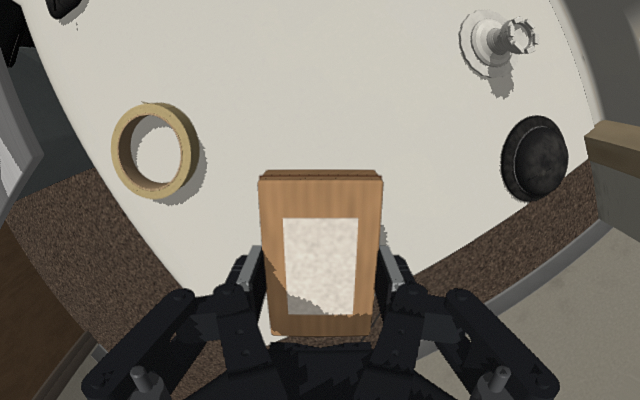

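The box is held between the pads, with its label spanning about (284–357, 218–315). I'll fit the label's pose in the tool frame to see offset and tilt.

```bash
cat >> h.py <<'E'
def held(im,s,v=60):
    """label corners -> pose of held box top in tool frame (PnP on fisheye rays)"""
    hsv=cv2.cvtColor(im,cv2.COLOR_RGB2HSV)
    m=cv2.inRange(hsv,(0,0,v),(180,95,255));k=np.zeros_like(m);k[205:328,272:370]=255
    m=cv2.morphologyEx(m&k,cv2.MORPH_OPEN,np.ones((7,7)))
    c=max(cv2.findContours(m,0,2)[0],key=cv2.contourArea)[:,0].astype(float)
    M=camera_model('wrist');f=200/np.tan(np.radians(M['vfov']/2))
    u=(c-[M['cx'],M['cy']])/f;r=np.linalg.norm(u,axis=1)[:,None]
    n=(u/r*np.tan(r)).astype(np.float32)
    # fit the four sides on robust straight edges
    q=cv2.approxPolyDP((n*1e4).astype(np.int32)[:,None],400,True)[:,0]/1e4
    bx=cv2.boxPoints(cv2.minAreaRect(n)); lines=[]
    mid=n.mean(0);w=(n.max(0)-n.min(0))/2
    for ax,sg in((1,-1),(0,1),(1,1),(0,-1)):
        e=n[(sg*(n[:,ax]-mid[ax])>.75*w[ax])&(abs(n[:,1-ax]-mid[1-ax])<.75*w[1-ax])]
        vx,vy,x0,y0=cv2.fitLine(e,cv2.DIST_HUBER,0,.001,.001).ravel()
        lines.append(np.cross([x0,y0,1],[x0+vx,y0+vy,1]))
    P=[np.cross(lines[a],lines[b]) for a,b in((3,0),(0,1),(1,2),(2,3))]
    P=np.array([p[:2]/p[2] for p in P])
    L,W=.0558/2,.0348/2   # tool x up in image, tool y right
    O=np.array([[L,-W,0],[L,W,0],[-L,W,0],[-L,-W,0]])
    ok,rv,tv=cv2.solvePnP(O,P,np.eye(3),None,flags=cv2.SOLVEPNP_ITERATIVE)
    C=M['tool_from_camera'];Rm=C[:3,:3]@R.from_rotvec(rv.ravel()).as_matrix();t=C[:3,:3]@tv.ravel()+C[:3,3]
    pr=cv2.projectPoints(O,rv,tv,np.eye(3),None)[0][:,0]
    uv=P*f; return Rm,t,np.abs(pr-P).max()*f,P*f+[M['cx'],M['cy']]
E
python3 - <<'E'
from h import *
import pickle
np.set_printoptions(precision=4,suppress=True)
s,im=pickle.load(open('w6.pkl','rb'))
for v in(40,60,80):
    Rm,t,e,P=held(im,s,v);print(t*1000,np.degrees(R.from_matrix(Rm).as_rotvec()),'err',e);
    # plane-cast alternative
E
```

```text
Traceback (most recent call last):
  File "h.py", line 52, in held
    vx,vy,x0,y0=cv2.fitLine(e,cv2.DIST_HUBER,0,.001,.001).ravel()
                ~~~~~~~~~~~^^^^^^^^^^^^^^^^^^^^^^^^^^^^^^
cv2.error: OpenCV(4.12.0) /io/opencv/modules/imgproc/src/linefit.cpp:50: error: (-215:Assertion failed) count > 0 in function 'fitLine2D_wods'
```

```bash
sed -i 's/findContours(m,0,2)\[0\],key=cv2.contourArea)\[:,0\].astype/findContours(m,0,1)[0],key=cv2.contourArea)[:,0].astype/; /q=cv2.approxPolyDP/d; /bx=cv2.boxPoints/s/.*/    lines=[]/' h.py
python3 - <<'E'
from h import *
import pickle
np.set_printoptions(precision=4,suppress=True)
s,im=pickle.load(open('w6.pkl','rb'))
for v in(40,60,80,100):
    Rm,t,e,P=held(im,s,v);print(t*1000,np.degrees(R.from_matrix(Rm).as_rotvec()),'err',e)
print(P)
E
```

```text
[ -0.5239   0.2781 -11.4159] [-0.1937 -0.4071  0.0779] err 0.06957325336947841
[ -0.5239   0.2781 -11.4159] [-0.1937 -0.4071  0.0779] err 0.06957325336947841
[ -0.5239   0.2781 -11.4159] [-0.1937 -0.4071  0.0779] err 0.06957325336947841
[ -0.5239   0.2781 -11.4159] [-0.1937 -0.4071  0.0779] err 0.06957325336947841
[[281.9082 217.7359]
 [358.143  217.9442]
 [354.1037 319.8561]
 [286.0211 319.8065]]
```

```bash
python3 -m pendant '[[0,0,-0.885,0,0,0,0.3],[0,0,-0.885,0,0,0,0.3],[0,0,0,0.4,0,0,0.3],[0,0,0,0.8,0.04,0,0.3],[0,0,0,0.98,0.04,0,0.3],[0,0,0,0.98,0.04,0,0.3],[0,0,0,0.98,0.04,0,0.3],[0,0,0,0.98,0.04,0,0.3]]';python3 -m pendant '[[0,0,0,0.98,0.04,0,0.3],[0,0,0,0.98,0.04,0,0.3],[0,0,0,0.98,0.04,0,0.3],[0,0,0,0.98,0.04,0,0.3],[0,0,0,0.98,0.04,0,0.3],[0,0,0,0.98,0.04,0,0.3],[0,0,0,0.98,0.04,0,0.3],[0,0,0,0.98,0.04,0,0.3]]';python3 -m pendant '[[0,0,0,0.98,0,0,0.3],[0,0,0,0.7,0,0,0.3],[0,0,0,0.3,0,0,0.3],[0,0,0,0,0,0,0.3],[0,0,0,0,0,0,0.3],[0,0,0,0,0,0,0.3]]';python3 -c "
from h import *
go((.6271,-.0631,.0866),67.2)
s=sense();im=get_image('wrist');Rm,t,e,P=held(im,s);print(t*1000,np.degrees(R.from_matrix(Rm).as_rotvec()),e)
cv2.imwrite('pics/w7.png',im[:,:,::-1])"
```

```text
t: 15.45
tcp_pos: [0.5241, -0.2839, 0.1548]
eef_rot: [-0.0, 0.833, 0.553, 0.0]
wrist_force: [-0.1, 0.6, -1.3]
opening: 0.632
grip_force: 63.9
t: 16.45
tcp_pos: [0.6068, -0.1063, 0.1547]
eef_rot: [-0.001, 0.833, 0.554, -0.0]
wrist_force: [0.0, 0.1, -0.1]
opening: 0.637
grip_force: 63.9
t: 17.2
tcp_pos: [0.6258, -0.0639, 0.155]
eef_rot: [0.0, 0.833, 0.553, -0.0]
wrist_force: [0.2, -0.6, -1.8]
opening: 0.634
grip_force: 63.9
pos [ 0.6258 -0.0639  0.155 ] yaw 67.15 tilt z [-1.e-04 -3.e-04 -1.e+00] shift [0.052 0.034 2.738] turn z -0.009 q6 0.19 F [ 0.2 -0.6 -1.8] open 0.634
[ -0.59060551   0.34792878 -11.42032631] [ 0.02625279 -0.40966084  0.05657251] 0.10386311137561499
```

```bash
python3 -m pendant '[[0,0,0,0.05,0.034,0.5,0.3],[0,0,0,0,0,0.8,0.3],[0,0,0,0,0,0.6,0.3],[0,0,0,0,0,0.4,0.3],[0,0,0,0,0,0.2,0.3],[0,0,0,0,0,0,0.3],[0,0,0,0,0,0,0.3]]';python3 -c "
from h import *
go((.6271,-.0630,.0866),67.2)
a=get_image('side')[205:305,205:305,::-1];b=get_image('scene')[150:250,205:305,::-1]
cv2.imwrite('pics/p1.png',cv2.resize(np.hstack([a,b]),None,fx=4,fy=4,interpolation=2))"
```

```text
t: 18.12
tcp_pos: [0.6278, -0.0624, 0.0931]
eef_rot: [0.0, 0.833, 0.554, 0.0]
wrist_force: [-0.5, 0.5, -1.3]
opening: 0.633
grip_force: 63.9
pos [ 0.6278 -0.0624  0.0931] yaw 67.22 tilt z [ 1.2e-03 -3.0e-04 -1.0e+00] shift [-0.032 -0.017  0.261] turn z 0.004 q6 0.19 F [-0.5  0.5 -1.3] open 0.633
```

View pics/p1.png

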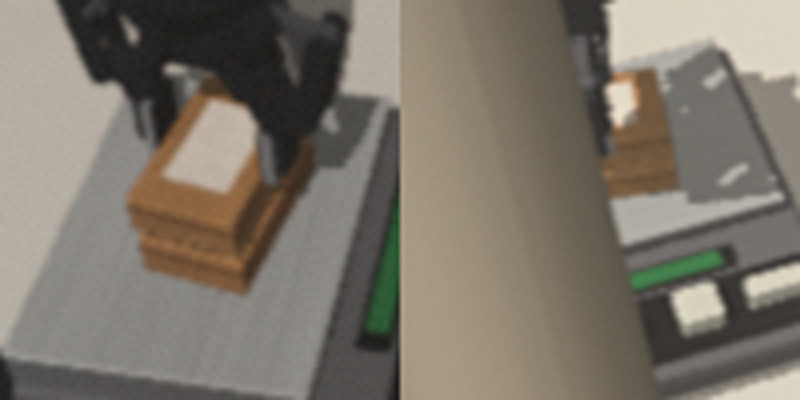

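Both views show the held box just above the pan box, with a gap of about 6 mm. In the side crop the upper box's corner is at (128,195) and the lower's at (140,240). I'll check how much of that is perspective.

```bash
python3 - <<'E'
from h import *
m=camera_model('side');f=200/np.tan(np.radians(m['vfov']/2));K=np.array([[f,0,m['cx']],[0,f,m['cy']],[0,0,1]])
def proj(p): return cv2.projectPoints(np.array(p,float),m['rvec'],m['tvec'],K,None)[0][:,0]
th=np.radians(67.2);ay=np.array([np.cos(th),np.sin(th)]);ax=np.array([np.sin(th),-np.cos(th)])
c=np.array([.6272,-.0637]);cor=[c+a*.028*ax+b*.045*ay for a,b in((1,1),(-1,1),(-1,-1),(1,-1))]
for z in(.050,.074,.0805,.1045): print(z,((proj([[*p,z] for p in cor])-[205,205])*4).round(0).tolist())
s=sense();im=cv2.imread('pics/side0.png')[:,:,::-1];im2=get_image('side')
def lab(im,b):
    g=cv2.cvtColor(im,cv2.COLOR_RGB2HSV);g=cv2.inRange(g,(0,0,120),(180,85,255));k=np.zeros_like(g);k[b[1]:b[3],b[0]:b[2]]=255
    n,l,st,cc=cv2.connectedComponentsWithStats(g&k);i=1+st[1:,4].argmax();return cc[i],st[i]
a=lab(im,(240,232,285,275));b=lab(im2,(243,228,272,254));print(a,b)
print(cast('side',[a[0]],.074),cast('side',[b[0]],s['tcp_pos'][2]+.0114))
E
```

```text
0.05 [[140.0, 271.0], [242.0, 299.0], [313.0, 170.0], [217.0, 146.0]]
0.074 [[133.0, 240.0], [238.0, 268.0], [310.0, 139.0], [213.0, 115.0]]
0.0805 [[131.0, 231.0], [236.0, 259.0], [309.0, 130.0], [211.0, 106.0]]
0.1045 [[124.0, 198.0], [232.0, 227.0], [306.0, 98.0], [206.0, 74.0]]
(array([254.20042644, 240.15138593]), array([240, 232,  45,  32, 469], dtype=int32)) (array([258.31092437, 241.51540616]), array([246, 230,  24,  23, 357], dtype=int32))
[[ 0.64294787 -0.09777269  0.074     ]] [[ 0.62962334 -0.06377143  0.10456883]]
```

Perspective explains nearly all of it; the residual is within about 1 mm. Lowering to contact.

```bash
python3 -m pendant '[[0,0,0,-0.03,-0.017,0.1,0.3],[0,0,0,0,0,0.1,0.3],[0,0,0,0,0,0.05,0.3],[0,0,0,0,0,0,0.3],[0,0,0,0,0,0,0.3]]';python3 -c "
from h import *
go((.6271,-.0630,.0866),67.2)"
```

```text
t: 18.9
tcp_pos: [0.6267, -0.0629, 0.0863]
eef_rot: [0.0, 0.833, 0.553, -0.0]
wrist_force: [0.4, -0.3, -1.7]
opening: 0.638
grip_force: 63.9
pos [ 0.6267 -0.0629  0.0863] yaw 67.21 tilt z [ 1.e-04 -1.e-04 -1.e+00] shift [ 0.003  0.017 -0.012] turn z 0.003 q6 0.19 F [ 0.4 -0.3 -1.7] open 0.638
```

No contact yet, so I creep down in small steps.

```bash
python3 -m pendant '[[0,0,0,0,0.015,0.04,0.3],[0,0,0,0,0,0,0.3],[0,0,0,0,0,0,0.3]]';python3 -m pendant '[[0,0,0,0,0,0.04,0.3],[0,0,0,0,0,0,0.3],[0,0,0,0,0,0,0.3]]'
```

```text
t: 19.27
tcp_pos: [0.627, -0.063, 0.0853]
eef_rot: [0.0, 0.833, 0.553, -0.0]
wrist_force: [-0.5, 0.5, -0.8]
opening: 0.633
grip_force: 63.9
t: 19.65
tcp_pos: [0.6271, -0.0631, 0.0848]
eef_rot: [0.0, 0.833, 0.553, 0.0]
wrist_force: [-1.5, -0.4, 2.9]
opening: 0.637
grip_force: 64.4
```

Contact. I release, rise, and back off to view the pile from above at the same height as before.

```bash
python3 -m pendant '[[0,0,0,0,0,0,0.68],[0,0,0,0,0,0,0.75],[0,0,0,0,0,0,0.9],[0,0,0,0,0,0,1],[0,0,0,0,0,0,1],[0,0,0,0,0,-0.5,1],[0,0,0,0,0,-1,1],[0,0,0,0,0,-1,1]]';python3 -m pendant '[[0,0,0,0,0,-1,1],[0,0,0,-0.7,0,-1,1],[0,0,0,-0.7,0,-1,1],[0,0,0,-0.7,0,-0.5,1],[0,0,0,-0.7,0,0,0],[0,0,0,0,0,0,0],[0,0,0,0,0,0,0]]'; python3 - <<'E'
from h import *
import pickle
s=sense();im=get_image('wrist');pickle.dump((s,im),open('w8.pkl','wb'))
print(s['tcp_pos'],s['opening'],boxes(im,'wrist',.098,s),ray('wrist',[(0,0)],s)[0])
a=get_image('side')[205:305,205:305,::-1]
n,r=im,boxes(im,'wrist',.098,s)[0][0]
x,y=r[0]+r[2]//2,r[1]+r[3]//2
b=im[max(0,y-70):,max(0,x-70):][:140,:140,::-1]
cv2.imwrite('pics/p2.png',np.hstack([cv2.resize(a,(400,400),interpolation=2),cv2.resize(b,(400,400),interpolation=2)]));print(x,y)
E
```

```text
t: 20.65
tcp_pos: [0.6272, -0.0631, 0.1483]
eef_rot: [0.0, 0.833, 0.554, 0.0]
wrist_force: [0.3, 0.0, 0.0]
opening: 1.002
grip_force: 0.0
t: 21.52
tcp_pos: [0.5994, -0.1272, 0.2331]
eef_rot: [-0.001, 0.833, 0.553, -0.0]
wrist_force: [-1.1, 0.7, -0.7]
opening: 0.372
grip_force: 0.0
[ 0.59940473 -0.1272177   0.23308494] 0.3723520967732875 [((290, 62, 63, 98), ((628.1002807617188, -62.396026611328125), (55.30192947387695, 34.327537536621094), 66.68730926513672))] [ 0.63090579 -0.05415813  0.37601744]
321 111
```

View pics/p2.png

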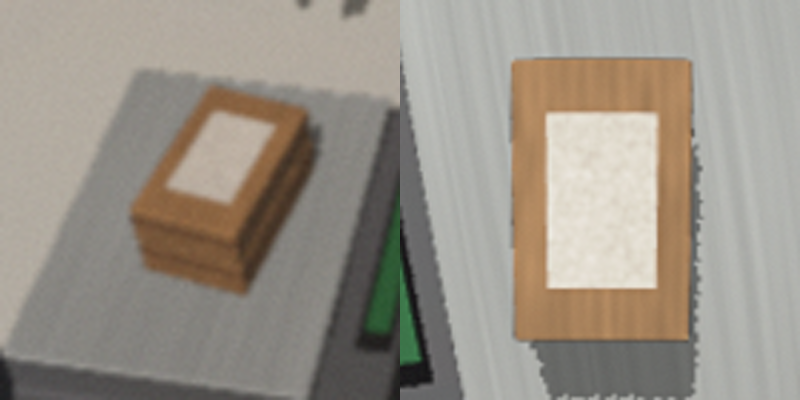

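The pile looks flush in both views: its label is at (601,200) in the right crop and the sides line up in the left. I'll measure once more now the arm has settled and work out the move to the store key.

```bash
python3 -m pendant '[[0,0,0,0,0,0,0],[0,0,0,0,0,0,0]]'; python3 - <<'E'
from h import *
s=sense();im=get_image('wrist')
print(boxes(im,'wrist',.098,s))
go((.5012,-.0584,.052))
E
```

```text
t: 21.88
tcp_pos: [0.6, -0.1272, 0.2341]
eef_rot: [-0.0, 0.833, 0.554, -0.0]
wrist_force: [0.0, -0.6, 0.0]
opening: 0.001
grip_force: 0.0
[((290, 62, 62, 98), ((627.9237670898438, -62.61405563354492), (54.57642364501953, 34.61320114135742), 66.75868225097656))]
pos [ 0.6    -0.1273  0.2342] yaw 67.24 tilt z [-0. -0. -1.] shift [ 1.011 -4.71   7.288] turn z None q6 0.07 F [ 0.7 -0.1 -0.3] open 0.003
```

The top box is within about 1.3 mm and 0.5° of the lower one. Now the store key.

```bash
python3 -m pendant '[[0,0,0,0.2,-0.942,0,0],[0,0,0,0.2,-0.942,0,0],[0,0,0,0.2,-0.942,0,0],[0,0,0,0.2,-0.942,0,0],[0,0,0,0.21,-0.942,0,0],[0,0,0,0,0,1,0],[0,0,0,0,0,1,0],[0,0,0,0,0,1,0]]';python3 -m pendant '[[0,0,0,0,0,1,0],[0,0,0,0,0,1,0],[0,0,0,0,0,1,0],[0,0,0,0,0,0.5,0],[0,0,0,0,0,0,0],[0,0,0,0,0,0,0]]';python3 -c "
from h import *
go((.5012,-.0584,.052))"
```

```text
t: 22.92
tcp_pos: [0.5012, -0.0585, 0.1589]
eef_rot: [0.0, 0.833, 0.554, 0.0]
wrist_force: [0.2, 0.1, -0.7]
opening: 0.001
grip_force: 0.0
t: 23.68
tcp_pos: [0.5019, -0.0589, 0.0726]
eef_rot: [0.001, 0.833, 0.554, 0.001]
wrist_force: [-0.2, -0.0, 0.9]
opening: 0.0
grip_force: 0.0
pos [ 0.5019 -0.0589  0.0726] yaw 67.22 tilt z [ 1.8e-03 -6.0e-04 -1.0e+00] shift [ 0.006 -0.036  0.825] turn z None q6 0.14 F [-0.2 -0.   0.9] open 0.0
```

```bash
python3 -m pendant '[[0,0,0,0,-0.03,0.4,0],[0,0,0,0,0,0.3,0],[0,0,0,0,0,0.3,0],[0,0,0,0,0,0.1,0],[0,0,0,0,0,0.03,0],[0,0,0,0,0,0,0],[0,0,0,0,0,0,0]]'
```

```text
t: 24.55
tcp_pos: [0.5004, -0.0584, 0.0457]
eef_rot: [0.0, 0.833, 0.554, 0.0]
wrist_force: [-5.1, 0.3, 20.2]
opening: -0.002
grip_force: 10.3
```

Fully down (20 N at z = 0.0457). Lift straight up and check the final state.

```bash
python3 -m pendant '[[0,0,0,0,0,-0.6,0],[0,0,0,0,0,-0.9,0],[0,0,0,0,0,-1,0],[0,0,0,0,0,-1,0],[0,0,0,0,0,-1,0],[0,0,0,-0.8,0,-1,0],[0,0,0,-0.8,0,-1,0],[0,0,0,0,0,0,0]]';python3 -m pendant '[[0,0,0,0,0,0,0],[0,0,0,0,0,0,0],[0,0,0,0,0,0,0],[0,0,0,0,0,0,0]]';python3 - <<'E'
from h import *
cv2.imwrite('pics/end.png',get_image('side')[120:360,140:460,::-1])
s=sense();print(s['wrist_force'],boxes(get_image('wrist'),'wrist',.098,s))
E
```

```text
t: 25.55
tcp_pos: [0.4858, -0.0964, 0.2074]
eef_rot: [0.002, 0.833, 0.553, 0.001]
wrist_force: [-0.7, 0.5, -0.6]
opening: -0.002
grip_force: 0.0
t: 26.05
tcp_pos: [0.4848, -0.0949, 0.2056]
eef_rot: [-0.0, 0.833, 0.554, -0.0]
wrist_force: [-0.8, -0.1, 1.3]
opening: -0.002
grip_force: 0.0
[ 0.4754387  -0.11220863  0.55228676] [((413, 47, 75, 106), ((628.2540893554688, -62.82275390625), (55.28507614135742, 34.73802185058594), 67.12642669677734))]
```

View pics/end.png

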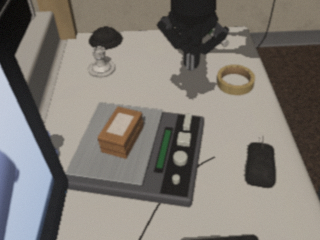

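The pile is neat at crop (121,132), all keys are up, and the rook (101,68) and tape (237,79) haven't moved. Handing in.

```bash
python3 -c "
from cell import *
print(close_job())"
```

```text
the job is handed in; nothing more can be done
None
```

I handed the job in at about 26 s: wake, sample and store keys each pressed right down in that order, the small round key untouched, the desk box laid on the pan box within about 1.5 mm, and the rook and tape roll where they stood.

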